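# Three chestnuts from the portion dispenser

### The arm

A 6-joint arm with a two-finger parallel gripper is mounted at the origin on the work surface. World frame = base frame: x ahead of the robot, y to its left, z up, the work surface at z = 0. Lengths are in m, angles in rad, forces in N, time in s.
With the tool pointing down it reaches from about 0.35 to 0.775 m from the base axis. Payload 7.3 kg.
Tool frame: the origin (TCP) lies at the very end of the fingers, on their centre line; the grasp point (between the pads) lies 19 mm behind it; z points along the fingers, y is the direction in which the jaws open and shut (so a half turn about z gives the same grasp; the last joint's range is limited). The gripper opens to 92 mm and grips with 3 to 60 N. Pads are 19 mm wide; open, the fingers measure 130 mm over their backs; the gripper's body (75 mm by 190 mm) begins 47 mm behind the grasp point.
Start: joints at [1.091, 0.342, 1.524, -0, 1.275, -0.146], TCP at [0.172, 0.496, 0.192] pointing down, gripper open.
Joint ranges: [-2.53, 2.53], [-0.77, 2.02], [0.04, 2.7], [-1, 4.14], [0.28, 2.66], [-3.11, 3.11]. Speed limits (rad/s): [2.57, 2.57, 3.14, 3.14, 3.14, 3.14].

### API

Orientations are given as [roll, pitch, yaw] about the fixed x, y, z axes, in that order (R = Rz(yaw) Ry(pitch) Rx(roll)).
In Python, from station import * gives the robot as it stands. The module is installed in compiled form; this text tells all that it offers.
- The arm moves only by the tool servo_tool, never from a script. Its argument "series" is a list of rows, each a list of 4 numbers: the shift along the world's x, y, z in mm, then the turn about the world's z in rad. In form: [[tx, ty, tz, spin], ...]. A call has 1 to 12 rows; each row is the pose to reach, as a shift and turn from the pose measured when the call began; what a row does not reach only later rows make up. A row lasts 1/12 s, in which the tool goes at most 41.7 mm and 7.16 degrees, less where a joint would pass 70% of its speed; a pose out of reach is approached as far as the arm can. A call with a gripper value outside its range is refused whole. "claw" is the opening, from -1 (shut) to 1 (fully open), set as the call begins (left out, the last holds). The fingers move at their own pace and stop on an object; the grip force is fixed at half the most. Time passes only in rows, so rows that repeat a pose let the fingers close. It gives the time, the measured TCP pose, the force and the opening at its end, in the units of the state.
- observe(): the state, without advancing time (a new reading comes with each control period).
- read_camera(name): name is "side" or "top" or "wrist"; returns a dict with "frame" (480x640x3 uint8, red, green, blue), "fov_y" (degrees; the focal length in pixels is half the picture's height over the tangent of half this angle, whatever the lens; pixels are square), "cx", "cy" (the principal point, pixels), "R" (3x3) and "t" (3): a world point X has camera coordinates R X + t. Camera axes: x right, y down, z forward; pixel columns grow to the right and rows downward; lengths in m; the calibration is good to about 2 mm. A picture is of the moment at which its call begins. There is no depth.
- job_done(): hands the job in, once; it reports no verdict.
The state is a dict: "time_s": time; "q": joint angles; "joint_velocities": joint speeds; "joint_efforts": joint torques, N m; "tool_pos": TCP position; "orientation": TCP orientation; "ft_force": force on the tool from outside, world axes, zero at the start; "moment": the same for the moment, N m; "opening": finger opening in m.
Only numpy, scipy, OpenCV 4.12 (cv2) and the standard library are available. Lean on these libraries where they do the work, as an engineer would, in place of code of your own. Each camera call takes 0.05 s, during which the arm holds its last target. There are 200 camera calls.

### The job

Stand the stoneware bowl on the table under the dispenser's spout and let go of it; then turn the paddle knob clockwise exactly three clicks, so that three chestnuts drop into the bowl and the rest stay in the drum. Leave the bowl there under the spout and the knob resting in its third click, and do not shift the pepper mill, the sauce bottle or the ramekin.

Things in the scene. Friction and masses are not known exactly. Their poses are not given: they have to be found in the camera images.
- bowl_mid (a point): round beige stoneware bowl, open top: 150 mm across the rim, 100 mm across the foot, 55 mm high, wall 8 mm thick and nearly upright in its upper 40 mm; about 0.3 kg. This point is on its axis, half-way up (27.5 mm above the table). Loose; stands on the table to the left of the dispenser.
- dispenser: chestnut dispenser, fixed to the table, origin on the table on the knob's vertical axis, spout towards its -x. Steel column 66 mm thick, foot plate 10 mm high reaching 45 mm from the axis on the spout's side: the bowl fits under the spout. On top a square steel floor, 150 mm, at 175 mm; open drum with clear wall, 142 mm across, rim at 211 mm, eight white vanes.
- spout (a point): centre of the spout's mouth, where chestnuts drop out: 95 mm above the table, 124 mm from the knob's vertical axis. The spout is a steel chute, 42 mm wide, that comes from under the drum and ends 145 mm from the axis in an upright front plate, 95 to 169 mm above the table. Its x axis points back to the knob's axis, z up.
- knob_grip (a point): black paddle knob on top of the dispenser: an upright bar 64 mm long, 14 mm thick, 37 mm high (225 to 262 mm above the table), turning on a vertical axis. This point is its centre, on the axis, 243 mm above the table. Its x axis runs along the bar's length, y across its thickness, z up; it turns with the knob.
- knob (a joint): angle of the paddle knob, rad: 0 at the start, against a stop; grows as it is turned clockwise seen from above, the only way it turns, 6 clicks at most. One click is 0.785 rad (45 degrees). Let go, a sprung detent draws it to the nearest click; about 0.15 N m turns it out of a click. Each click drops one chestnut, some two thirds of the way through.
- chestnut1_center (a point): centre of a brown roasted chestnut, 30 mm high, about 28 mm across, roundish, 13 g; at the start in the drum, the one that drops at click 1.
- chestnut2_center (a point): centre of a brown roasted chestnut, 30 mm high, about 28 mm across, roundish, 13 g; at the start in the drum, the one that drops at click 2.
- chestnut3_center (a point): centre of a brown roasted chestnut, 30 mm high, about 28 mm across, roundish, 13 g; at the start in the drum, the one that drops at click 3.
- chestnut4_center (a point): centre of a brown roasted chestnut, 30 mm high, about 28 mm across, roundish, 13 g; at the start in the drum, the one that drops at click 4.
- chestnut5_center (a point): centre of a brown roasted chestnut, 30 mm high, about 28 mm across, roundish, 13 g; at the start in the drum, the one that drops at click 5.
- chestnut6_center (a point): centre of a brown roasted chestnut, 30 mm high, about 28 mm across, roundish, 13 g; at the start in the drum, the one that drops at click 6.
- pepper_mill: dark wooden pepper mill, 54 mm across, 168 mm high; origin at the centre of its underside. Bystander: leave alone.
- sauce_bottle: clear sauce bottle with a white cap, 56 mm across, 150 mm high; origin at the centre of its underside. Bystander: leave alone.
- ramekin: white ramekin, 70 mm across, 42 mm high; origin at the centre of its underside. Bystander: leave alone.
There are look-alikes about, which are no part of the job. What is shaped like the part that bears bowl_mid but blue is not meant.

How it is judged:
By the outcome, as a careful person would: the job done as asked, in the order asked, and still so for the second after the job is handed in, with the robot touching nothing.
It also fails if it takes over 72 s, if anything falls off the work surface, if the arm or the gripper's body presses on something with over 40 N, if the wrist force passes 120 N, or if a joint passes its speed limit or range.

## Working session

There is one attempt and no reset: what is moved stays moved. The work goes in short steps, Python scripts to look and compute and a tool call to move; the robot and the scene stay as the last step left them, time stands still between calls to the robot, and variables do not carry over. Pictures are saved under pics/ and viewed, on a budget of 10 in all, crops included, one or two more only if the job needs it, and the job is handed in when it is done.

Besides the shell and the picture viewer there is one more tool, called after ">>>" in YAML: its name, and indented under it one key for each argument. servo_tool: Moves the arm, as the interface text tells. Its arguments: {"type":"object","properties":{"series":{"type":"array","items":{"type":"array","items":{"type":"number"}}},"claw":{"type":"number"}},"required":["series"]}

```bash
mkdir -p pics
cat > h.py <<'E'
from station import *
import numpy as np, cv2
def cam(n,f=None):
    c=read_camera(n)
    if f: cv2.imwrite(f'pics/{f}.png',c['frame'][:,:,::-1])
    c['f']=240/np.tan(np.radians(c['fov_y'])/2); c['R']=np.array(c['R']); c['t']=np.array(c['t'])
    return c
def ray(c,u,v):
    d=c['R'].T@np.array([(u-c['cx'])/c['f'],(v-c['cy'])/c['f'],1]); return -c['R'].T@c['t'],d
def onz(c,u,v,z):
    o,d=ray(c,u,v); return o+d*(z-o[2])/d[2]
def proj(c,X):
    p=c['R']@np.array(X)+c['t']; return c['f']*p[0]/p[2]+c['cx'],c['f']*p[1]/p[2]+c['cy']
E
python3 - <<'E'
from h import *
for n in('top','side'):
    c=cam(n,n+'1');print(n,c['f'],c['cx'],c['cy'],-c['R'].T@c['t'],c['R'].round(3).tolist())
s=observe();print(s)
E
```

```text
top 460.6201303767873 317.1266688044567 237.66112472099837 [ 0.43944243 -0.04271548  0.994151  ] [[0.011, -1.0, 0.019], [-0.994, -0.013, -0.106], [0.106, -0.018, -0.994]]
side 515.7532408169949 325.9267510635776 248.00948384763606 [0.4434597  0.73017328 0.73643046] [[-0.996, -0.084, -0.023], [-0.031, 0.587, -0.809], [0.081, -0.805, -0.588]]
{'time_s': 0.1, 'q': array([ 1.09101936e+00,  3.42673902e-01,  1.52487651e+00,  1.39622176e-05,
        1.27541762e+00, -1.46026025e-01]), 'joint_velocities': array([ 1.24009046e-04, -2.33581912e-03, -1.97453499e-03, -6.41734659e-04,
       -1.18809184e-05,  8.73280373e-04]), 'joint_efforts': array([ 1.92683998e-03, -4.32004023e+01, -2.44693047e+01,  7.17846723e-02,
        5.27271582e-02, -1.05455713e-04]), 'tool_pos': array([0.17178795, 0.49568173, 0.19171937]), 'orientation': array([-3.14023385e+00, -2.13337959e-04,  2.80783749e+00]), 'ft_force': array([ 0.38332813, -0.74303222, -1.76865653]), 'moment': array([ 0.02583434, -0.00632858, -0.01591181]), 'opening': 0.0917129104959246}
```

View pics/top1.png

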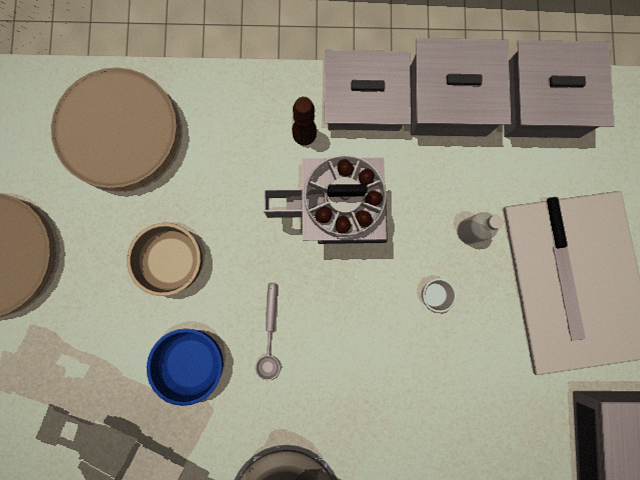

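View pics/side1.png

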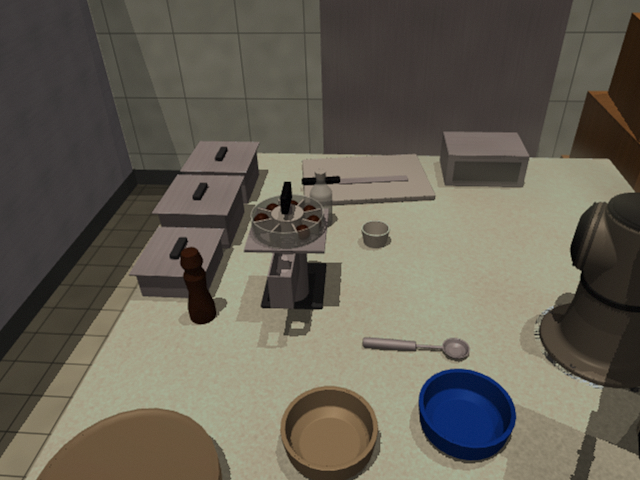

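The top view shows the beige bowl at (165,260), the blue decoy at (185,366), and the dispenser at (345,200). The spout points left, towards +y, with its front edge at about x=265. The knob bar is at (347,190), the mill at (304,120), the sauce bottle at (480,228), and the ramekin at (438,295). A spoon lies at (270,330). The side view agrees.

Run:
```python
from h import *
c=cam('top');im=c['frame'][:,:,::-1].copy();hsv=cv2.cvtColor(im,cv2.COLOR_BGR2HSV)
def blobs(m,box):
    k=np.zeros(m.shape,np.uint8);x0,y0,x1,y1=box;k[y0:y1,x0:x1]=m[y0:y1,x0:x1]
    k=cv2.morphologyEx(k,cv2.MORPH_OPEN,np.ones((2,2),np.uint8))
    cs,_=cv2.findContours(k,cv2.RETR_EXTERNAL,cv2.CHAIN_APPROX_NONE);return max(cs,key=cv2.contourArea)
# bowl
m=cv2.inRange(hsv,(8,70,60),(25,255,255));b=blobs(m,(110,210,220,310))
p=np.array([onz(c,*q[0],.055)[:2] for q in b]);
h=cv2.convexHull((p*1e4).astype(np.float32))/1e4
print('bowl hull circle',cv2.minEnclosingCircle(p.astype(np.float32)),cv2.fitEllipse(p.astype(np.float32)))
# knob
m=cv2.inRange(hsv,(0,0,0),(179,255,45));b=blobs(m,(320,180,372,200))
print('knob px',cv2.minAreaRect(b))
bx=cv2.boxPoints(cv2.minAreaRect(b));P=np.array([onz(c,*q,.262)[:2] for q in bx]);print('knob corners',P.round(4).tolist(),P.mean(0))
# floor plate corners: grey purple square
for q in [(303,159),(384,158),(386,241),(303,240)]: print('floor?',onz(c,*q,.175).round(4))
for q in [(265,191),(265,216),(300,191),(300,216)]: print('spout?',onz(c,*q,.169).round(4))
for n,q,z in[('mill base',(303,137),0.01),('mill top',(304,103),.16),('bottle top',(491,219),.15),('ramekin',(438,294),.042),('spoon',(272,286),.01),('spoon2',(268,368),.01)]: print(n,onz(c,*q,z).round(3))
cv2.imwrite('pics/crop.png',cv2.resize(im[140:310,110:420],None,fx=2.5,fy=2.5,interpolation=cv2.INTER_CUBIC))
```

```text
bowl hull circle ((0.4907533526420593, 0.2491532564163208), 0.07453282177448273) ((0.4908488988876343, 0.24922415614128113), (0.1464192122220993, 0.14723911881446838), 9.841911315917969)
knob px ((350.25384521484375, 190.03077697753906), (15.256272315979004, 45.39670944213867), 82.87498474121094)
knob corners [[0.6032, -0.0707], [0.6136, -0.1438], [0.5886, -0.1468], [0.5784, -0.0739]] [ 0.59593641 -0.10879709]
floor? [ 0.6707 -0.0302  0.175 ]
floor? [ 0.6749 -0.1782  0.175 ]
floor? [ 0.5225 -0.181   0.175 ]
floor? [ 0.5225 -0.0323  0.175 ]
spout? [0.6117 0.0381 0.169 ]
spout? [0.5658 0.037  0.169 ]
spout? [ 0.6126 -0.0255  0.169 ]
spout? [ 0.5666 -0.0262  0.169 ]
mill base [ 0.767 -0.027  0.01 ]
mill top [ 0.783 -0.03   0.16 ]
bottle top [ 0.569 -0.382  0.15 ]
ramekin [ 0.428 -0.311  0.042]
spoon [0.44  0.034 0.01 ]
spoon2 [0.27  0.039 0.01 ]
```

View pics/crop.png

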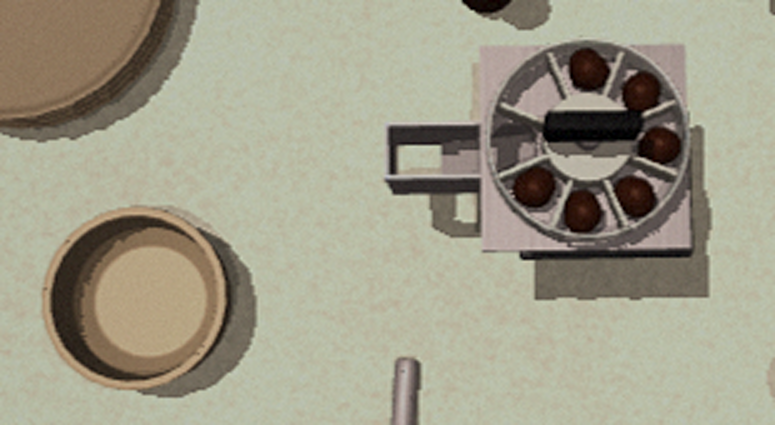

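>>> servo_tool:
  series:
    - [30,-15,0,0.05]
    - [60,-30,0,0.1]
    - [90,-50,0,0.15]
    - [125,-69,0,0.2]
    - [160,-88,0,0.25]
    - [195,-107,-15,0.3]
    - [230,-127,-30,0.334]
    - [265,-146,-50,0.334]
    - [295,-163,-70,0.334]
    - [319,-176,-90,0.334]
    - [319,-176,-90,0.334]
    - [319,-176,-90,0.334]
  claw: 1

```text
time_s: 1.15
tool_pos: [0.4908, 0.3182, 0.0998]
orientation: [-3.139, -0.004, 3.139]
ft_force: [-1.4, 0.3, 0.2]
opening: 0.0918
```

Run:
```python
from h import *
s=observe();print(s['q'],s['tool_pos'])
c=cam('wrist','w1');print(c['f'],-c['R'].T@c['t'])
for X in [(.491,.249,.055),(.491,.324,.055),(.491,.3200,.055)]: print(proj(c,X))
```

```text
[ 4.44634129e-01  5.37311178e-01  1.47879439e+00 -8.37905843e-04
  1.13019165e+00 -1.12299616e+00] [0.49084084 0.31819585 0.09982038]
414.57001894519493 [0.41454143 0.31907942 0.29240678]
(np.float64(207.65670181340082), np.float64(255.16040355199468))
(np.float64(332.19510167664157), np.float64(254.93357739753026))
(np.float64(325.542958719942), np.float64(254.9456931787469))
```

View pics/w1.png

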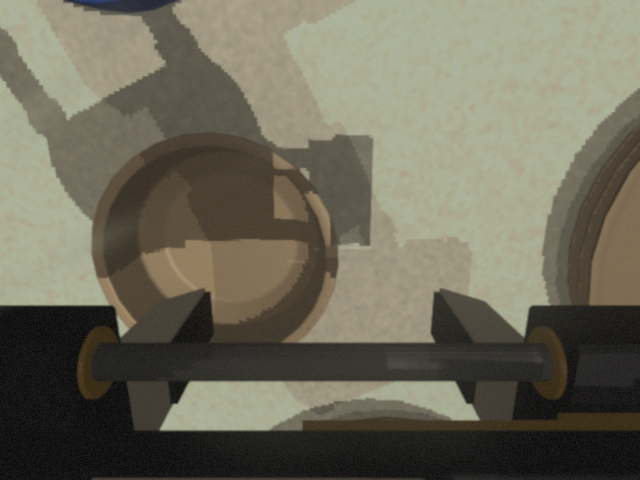

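The wrist view puts the bowl's rim between u=92 and u=338, about 4 mm further towards +y than the top view. I'll shift by 3 mm, go down and grip the wall.

>>> servo_tool:
  series:
    - [0,3,-20,0]
    - [0,3,-40,0]
    - [0,3,-60,0]
    - [0,3,-73,0]
    - [0,3,-73,0]

```text
time_s: 1.62
tool_pos: [0.4879, 0.323, 0.0267]
orientation: [-3.139, -0.005, -3.141]
ft_force: [-0.7, -0.8, -0.7]
opening: 0.0921
```

>>> servo_tool:
  series:
    - [0,0,0,0]
    - [0,0,0,0]
    - [0,0,0,0]
    - [0,0,0,0]
    - [0,0,0,0]
    - [0,0,0,0]
    - [0,0,0,0]
    - [0,0,0,0]
  claw: -1

```text
time_s: 2.28
tool_pos: [0.488, 0.3229, 0.0268]
orientation: [-3.139, -0.005, -3.141]
ft_force: [-0.4, -0.1, -0.1]
opening: 0.0429
```

>>> servo_tool:
  series:
    - [0,0,0,0]
    - [0,0,0,0]
    - [0,0,0,0]
    - [0,0,0,0]
    - [0,0,0,0]
    - [0,0,0,0]
    - [0,0,0,0]
    - [0,0,0,0]

```text
time_s: 2.95
tool_pos: [0.488, 0.3229, 0.0268]
orientation: [-3.139, -0.005, -3.141]
ft_force: [-0.6, 0.0, -0.3]
opening: 0.0002
```

The jaws closed on nothing, so I'll check where the bowl is.

Run:
```python
from h import *
c=cam('wrist'); t=cam('side')
im=np.hstack([cv2.resize(c['frame'],(400,300)),cv2.resize(t['frame'][300:480,200:440],(400,300))])
cv2.imwrite('pics/w2.png',im[:,:,::-1])
c=cam('top');hsv=cv2.cvtColor(c['frame'][:,:,::-1].copy(),cv2.COLOR_BGR2HSV)
m=cv2.inRange(hsv,(8,70,60),(25,255,255));k=0*m;k[210:310,110:220]=m[210:310,110:220]
b=max(cv2.findContours(k,0,1)[0],key=cv2.contourArea)
print(cv2.minEnclosingCircle(np.array([onz(c,*q[0],.055)[:2] for q in b]).astype(np.float32)))
```

```text
((0.4933284819126129, 0.24998976290225983), 0.07570267468690872)
```

View pics/w2.png

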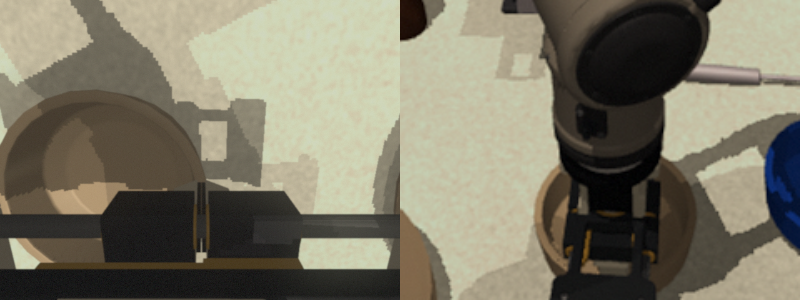

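Run:
```python
from h import *
c=cam('wrist'); t=cam('side')
print(proj(c,(.488,.323,.055)),proj(t,(.488,.323,.027)),proj(c,(.488,.323,.027)))
im=np.hstack([cv2.resize(c['frame'][200:420,220:420],(400,440),interpolation=2),cv2.resize(t['frame'][380:480,270:390],(400,440)*1,interpolation=2)])
cv2.imwrite('pics/w3.png',im[:,:,::-1])
```

```text
(np.float64(322.25937407207175), np.float64(306.4162713109147)) (np.float64(329.94379404460636), np.float64(477.6026165411618)) (np.float64(322.4642623021909), np.float64(282.50627484004485))
```

View pics/w3.png

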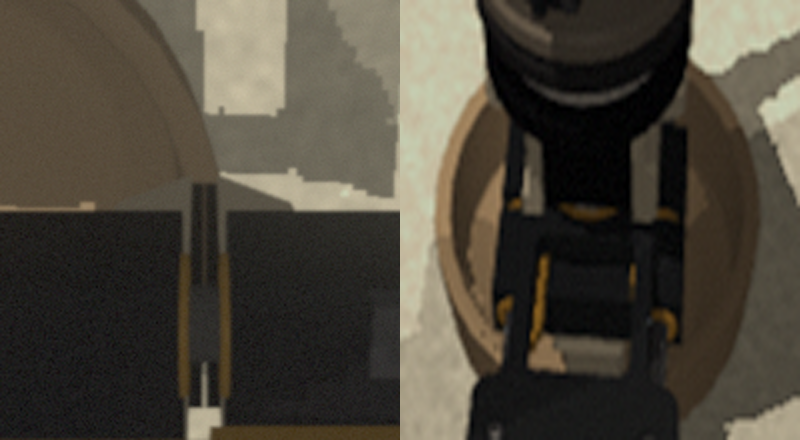

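The picture shows the wall running right into the closed pads. I'll test this with a small lift and check the force.

>>> servo_tool:
  series:
    - [0,0,5,0]
    - [0,0,10,0]
    - [0,0,15,0]
    - [0,0,15,0]
    - [0,0,15,0]

```text
time_s: 3.62
tool_pos: [0.4883, 0.3231, 0.0425]
orientation: [-3.139, -0.004, -3.141]
ft_force: [-0.3, 0.3, -0.1]
opening: 0.0002
```

Run:
```python
from h import *
s=observe();print(s['ft_force'],s['moment'],s['opening'],s['tool_pos'])
c=cam('top','t2');hsv=cv2.cvtColor(c['frame'][:,:,::-1].copy(),cv2.COLOR_BGR2HSV)
m=cv2.inRange(hsv,(8,70,60),(25,255,255));k=0*m;k[200:310,100:220]=m[200:310,100:220]
b=max(cv2.findContours(k,0,1)[0],key=cv2.contourArea)
print(cv2.minEnclosingCircle(np.array([onz(c,*q[0],.055)[:2] for q in b]).astype(np.float32)))
t=cam('side')
im=np.hstack([cv2.resize(c['frame'][190:310,100:220],(400,400),interpolation=2),cv2.resize(t['frame'][360:480,270:390],(400,400)*1,interpolation=2)])
cv2.imwrite('pics/w4.png',im[:,:,::-1])
```

```text
[-0.25698087  0.28414252 -0.11243412] [ 0.03407029  0.02585421 -0.01128059] 0.00018794427643475156 [0.48833711 0.32309011 0.04250624]
((0.4933284819126129, 0.24998976290225983), 0.07570267468690872)
```

View pics/w4.png

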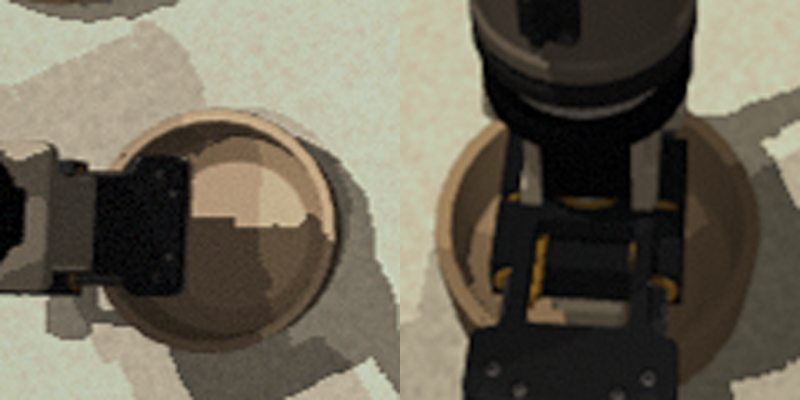

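>>> servo_tool:
  series:
    - [0,0,0,0]
    - [0,0,0,0]
    - [0,0,0,0]
    - [0,0,0,0]
    - [0,0,0,0]
    - [0,0,0,0]
    - [0,0,0,0]
    - [0,0,0,0]
    - [0,0,0,0]
    - [0,0,0,0]
    - [0,0,0,0]
    - [0,0,0,0]
  claw: 1

```text
time_s: 4.72
tool_pos: [0.4879, 0.3229, 0.0419]
orientation: [-3.139, -0.005, -3.141]
ft_force: [-0.2, -0.3, 0.1]
opening: 0.0763
```

Run:
```python
from h import *
s=observe();print(s['opening'],s['tool_pos'])
c=cam('wrist','w5')
for X in [(.492,.250,.055),(.492,.325,.055),(.488,.323,.0425)]: print(proj(c,X))
```

```text
0.07625980576365768 [0.48791605 0.32289488 0.04187523]
(np.float64(167.31033410332108), np.float64(300.42439003076885))
(np.float64(326.6882886699957), np.float64(300.7580498168159))
(np.float64(322.5171514773422), np.float64(282.9502433699437))
```

View pics/w5.png

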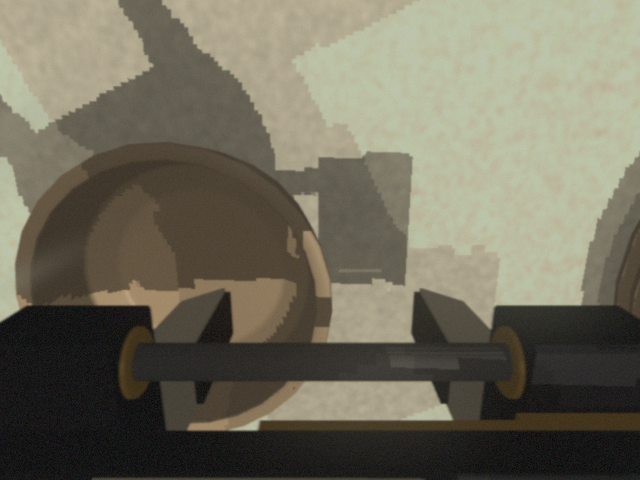

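>>> servo_tool:
  series:
    - [0,0,-15,0]
    - [0,0,-15,0]
    - [0,0,-15,0]
    - [0,0,-15,0]
    - [0,0,-15,0]
    - [0,0,-15,0]
    - [0,0,-15,0]
    - [0,0,-15,0]
    - [0,0,-15,0]
    - [0,0,-15,0]
    - [0,0,-15,0]
  claw: -0.7

```text
time_s: 5.68
tool_pos: [0.4879, 0.3229, 0.0269]
orientation: [-3.139, -0.005, -3.141]
ft_force: [0.3, -0.4, -0.2]
opening: 0.0166
```

Run:
```python
from h import *
s=observe();print(s['opening'],s['tool_pos'],s['ft_force'])
c=cam('wrist','w6')
```

```text
0.01663717722371945 [0.48791359 0.32290426 0.02690068] [ 0.29369086 -0.37691528 -0.19923696]
```

View pics/w6.png

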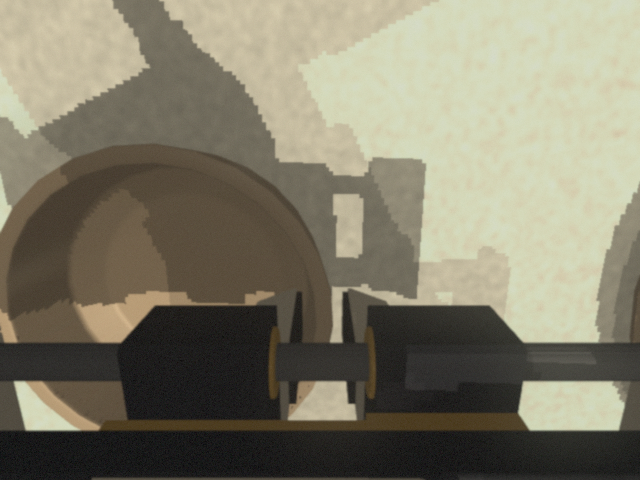

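>>> servo_tool:
  series:
    - [0,0,0,0]
    - [0,0,0,0]
    - [0,0,0,0]
    - [0,0,0,0]
  claw: -1

```text
time_s: 6.07
tool_pos: [0.4879, 0.3229, 0.0269]
orientation: [-3.139, -0.005, -3.141]
ft_force: [0.4, 0.1, 1.3]
opening: 0.0004
```

Run:
```python
from h import *
s=observe();print(s['opening'],s['tool_pos'],s['ft_force'],s['moment'])
```

```text
0.0004270851913013496 [0.48791598 0.32288824 0.02688412] [0.39000786 0.06724429 1.25044734] [0.03364709 0.05973482 0.02448054]
```

>>> servo_tool:
  series:
    - [0,-4,0,0]
    - [0,-8,0,0]
    - [0,-12,0,0]
    - [0,-16,0,0]
    - [0,-20,0,0]
    - [0,-20,0,0]

```text
time_s: 6.57
tool_pos: [0.488, 0.3019, 0.0269]
orientation: [-3.138, -0.006, 3.142]
ft_force: [-0.2, 0.1, -0.2]
opening: 0.0003
```

Run:
```python
from h import *
s=observe();print(s['opening'],s['tool_pos'],s['ft_force'],s['moment'])
c=cam('top');hsv=cv2.cvtColor(c['frame'][:,:,::-1].copy(),cv2.COLOR_BGR2HSV)
m=cv2.inRange(hsv,(8,70,60),(25,255,255));k=0*m;k[200:310,100:230]=m[200:310,100:230]
b=max(cv2.findContours(k,0,1)[0],key=cv2.contourArea);print(cv2.boundingRect(b))
print(cv2.minEnclosingCircle(np.array([onz(c,*q[0],.055)[:2] for q in b]).astype(np.float32)))
```

```text
0.00032506431226073253 [0.48795829 0.30190448 0.02688807] [-0.15153044  0.11619151 -0.19393239] [0.00693732 0.01678119 0.01933355]
(132, 223, 69, 73)
((0.49299678206443787, 0.25170183181762695), 0.07468468695878983)
```

Twice the jaws closed to zero where the picture shows the wall, and the bowl didn't move. Next I'll check whether the bowl responds to a push from inside, in the useful +x direction.

>>> servo_tool:
  series:
    - [0,-26,0,0]
    - [0,-52,0,0]
    - [0,-52,0,0]
    - [20,-52,0,0]
    - [40,-52,0,0]
    - [55,-52,0,0]
    - [65,-52,0,0]
    - [75,-52,0,0]
    - [85,-52,0,0]
    - [95,-52,0,0]
    - [95,-52,0,0]
    - [95,-52,0,0]

```text
time_s: 7.62
tool_pos: [0.5829, 0.2507, 0.0267]
orientation: [-3.139, -0.006, 3.141]
ft_force: [-1.1, 0.2, -0.1]
opening: 0.0001
```

Run:
```python
from h import *
s=observe();print(s['opening'],s['tool_pos'],s['ft_force'],s['moment'])
c=cam('top');hsv=cv2.cvtColor(c['frame'][:,:,::-1].copy(),cv2.COLOR_BGR2HSV)
cv2.imwrite('pics/t7.png',c['frame'][100:400,60:460,::-1])
```

```text
8.737121360958449e-05 [0.58292583 0.25067819 0.02667217] [-1.05108865  0.19299041 -0.08641344] [-0.00629757  0.01857654  0.00621669]
```

View pics/t7.png

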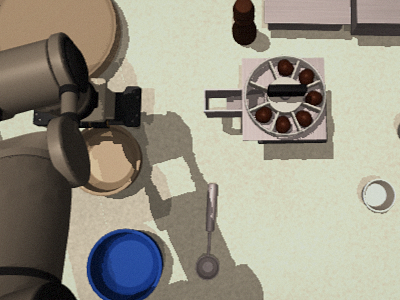

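The bowl didn't move at all (right rim still at u≈202), yet the reported TCP went through its wall at 27 mm height. So the fingertips may really be above the rim. I'll check the tip height against wrist view w1, where the inner tip corners are at (210,290) and (433,290).

Run:
```python
from h import *
c=cam('wrist');p=observe()['tool_pos']
for h in (0,.01,.02,.03,.04,.05):
    print(h,[np.round(proj(c,p+[dx,dy,h])).tolist() for dx in(-.0095,.0095) for dy in(-.046,.046)])
cs=cam('side','s8');print(np.round(proj(cs,p)),np.round(proj(cs,p+[0,0,.035])))
```

```text
0 [[229.0, 264.0], [416.0, 264.0], [231.0, 300.0], [414.0, 300.0]]
0.01 [[224.0, 271.0], [421.0, 271.0], [227.0, 308.0], [418.0, 308.0]]
0.02 [[219.0, 278.0], [426.0, 279.0], [222.0, 317.0], [423.0, 318.0]]
0.03 [[213.0, 287.0], [431.0, 287.0], [216.0, 328.0], [428.0, 328.0]]
0.04 [[207.0, 296.0], [438.0, 297.0], [210.0, 339.0], [434.0, 340.0]]
0.05 [[199.0, 307.0], [445.0, 308.0], [203.0, 352.0], [441.0, 353.0]]
[274. 430.] [272. 417.]
```

View pics/s8.png

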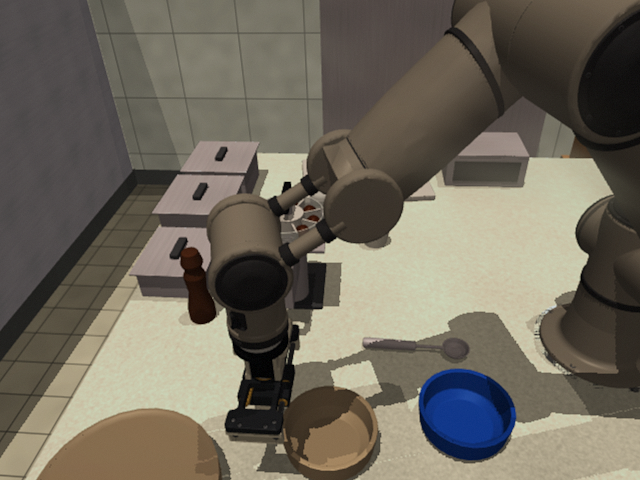

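Both the tip spacing and the tip row fit only if the real fingertips are about 33 mm above the reported TCP. That explains the missed grips: the fingers closed just over the 55 mm rim. I'll subtract 33 mm from every commanded height from now on.

>>> servo_tool:
  series:
    - [0,0,20,0]
    - [0,0,40,0]
    - [-20,15,50,0]
    - [-40,30,50,0]
    - [-60,50,50,0]
    - [-80,65,50,0]
    - [-93,72,50,0]
    - [-93,72,50,0]
    - [-93,72,50,0]
    - [-93,72,50,0]
    - [-93,72,50,0]
    - [-93,72,50,0]
  claw: 1

```text
time_s: 8.77
tool_pos: [0.4901, 0.3219, 0.0767]
orientation: [-3.138, -0.006, 3.141]
ft_force: [-0.1, 0.2, 0.7]
opening: 0.0758
```

>>> servo_tool:
  series:
    - [0,0,-15,0]
    - [0,0,-30,0]
    - [0,0,-45,0]
    - [0,0,-60,0]
    - [0,0,-70,0]
    - [0,0,-78,0]
    - [0,0,-82,0]
    - [0,0,-82,0]

```text
time_s: 9.43
tool_pos: [0.49, 0.3215, -0.006]
orientation: [-3.138, -0.007, 3.14]
ft_force: [-0.4, 0.0, 0.4]
opening: 0.0918
```

>>> servo_tool:
  series:
    - [0,0,0,0]
    - [0,0,0,0]
    - [0,0,0,0]
    - [0,0,0,0]
    - [0,0,0,0]
    - [0,0,0,0]
    - [0,0,0,0]
    - [0,0,0,0]
    - [0,0,0,0]
    - [0,0,0,0]
    - [0,0,0,0]
    - [0,0,0,0]
  claw: -1

```text
time_s: 10.43
tool_pos: [0.49, 0.3215, -0.006]
orientation: [-3.138, -0.007, 3.14]
ft_force: [-0.3, -0.1, -0.9]
opening: 0.0161
```

>>> servo_tool:
  series:
    - [0,0,0,0]
    - [0,0,0,0]
    - [0,0,0,0]
    - [0,0,0,0]

```text
time_s: 10.77
tool_pos: [0.4907, 0.3214, -0.0056]
orientation: [-3.138, -0.005, 3.141]
ft_force: [2.8, -2.3, 4.4]
opening: 0.0121
```

A reported height of −6 mm with no table contact confirms the offset, and the wall is now gripped. I'll lift and carry the bowl.

>>> servo_tool:
  series:
    - [0,0,6,0]
    - [0,0,12,0]
    - [0,0,18,0]
    - [0,0,20,0]
    - [0,0,20,0]

```text
time_s: 11.18
tool_pos: [0.4903, 0.3217, 0.0147]
orientation: [-3.139, -0.006, 3.14]
ft_force: [0.1, -0.1, -3.8]
opening: 0.0087
```

>>> servo_tool:
  series:
    - [8,-12,0,0]
    - [18,-28,0,0]
    - [30,-46,0,0]
    - [42,-66,0,0]
    - [54,-86,0,0]
    - [66,-104,0,0]
    - [78,-122,0,0]
    - [90,-140,0,0]
    - [100,-155,0,0]
    - [106,-162,0,0]
    - [106,-165,0,0]
    - [106,-165,0,0]

```text
time_s: 12.18
tool_pos: [0.5958, 0.1561, 0.0142]
orientation: [-3.139, -0.007, 3.139]
ft_force: [-0.4, 1.1, -3.4]
opening: 0.0089
```

Run:
```python
from h import *
s=observe();print(s['opening'],s['tool_pos'],s['ft_force'])
c=cam('top');hsv=cv2.cvtColor(c['frame'][:,:,::-1].copy(),cv2.COLOR_BGR2HSV)
s=cam('side')
cv2.imwrite('pics/c9.png',np.hstack([c['frame'][100:350,140:440],s['frame'][180:430,180:480]])[:,:,::-1])
```

```text
0.008853695426338619 [0.59580831 0.15607557 0.01419405] [-0.43224798  1.10903348 -3.43695004]
```

View pics/c9.png

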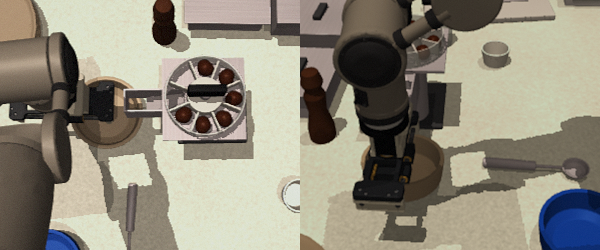

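The bowl is held (about −3.4 N) just short of the spout. I'll set it down and release.

>>> servo_tool:
  series:
    - [0,0,-7,0]
    - [0,0,-14,0]
    - [0,0,-18,0]
    - [0,0,-20,0]
    - [0,0,-20,0]

```text
time_s: 12.7
tool_pos: [0.5967, 0.1595, -0.0045]
orientation: [-3.14, -0.003, -3.141]
ft_force: [-0.0, 6.5, 9.4]
opening: 0.0101
```

>>> servo_tool:
  series:
    - [0,0,0,0]
    - [0,0,0,0]
    - [0,0,0,0]
    - [0,0,0,0]
    - [0,0,0,0]
    - [0,0,0,0]
  claw: 1

```text
time_s: 13.2
tool_pos: [0.5965, 0.1594, -0.0047]
orientation: [-3.14, -0.004, -3.141]
ft_force: [0.5, -0.7, 0.1]
opening: 0.0458
```

>>> servo_tool:
  series:
    - [0,0,15,0]
    - [0,0,35,0]
    - [0,0,60,0]
    - [0,0,80,0]
    - [0,25,80,0]
    - [0,50,80,0]
    - [0,75,80,0]
    - [0,75,80,0]

```text
time_s: 13.87
tool_pos: [0.5961, 0.2384, 0.0754]
orientation: [3.141, -0.003, -3.138]
ft_force: [-0.8, -0.4, -0.2]
opening: 0.091
```

>>> servo_tool:
  series:
    - [0,0,0,-0.12]
    - [0,0,0,-0.24]
    - [0,0,0,-0.36]
    - [0,0,0,-0.48]
    - [0,0,0,-0.6]
    - [0,0,0,-0.72]
    - [0,0,0,-0.84]
    - [0,0,0,-0.96]
    - [0,0,0,-1.08]
    - [0,0,0,-1.2]
    - [0,0,0,-1.32]
    - [0,0,0,-1.44]

```text
time_s: 14.87
tool_pos: [0.596, 0.2376, 0.0751]
orientation: [-3.141, -0.003, 1.699]
ft_force: [-0.4, -0.0, -0.5]
opening: 0.0915
```

Run:
```python
from h import *
s=observe();print(s['opening'],s['tool_pos'],s['orientation'],s['q'],s['ft_force'])
c=cam('wrist','w10')
for X in [(.597,.0855,.055),(.597,.1605,.055),(.522,.0855,.055)]: print(proj(c,X))
t=cam('top');hsv=cv2.cvtColor(t['frame'][:,:,::-1].copy(),cv2.COLOR_BGR2HSV)
m=cv2.inRange(hsv,(8,70,60),(25,255,255));k=0*m;k[150:260,190:310]=m[150:260,190:310]
b=max(cv2.findContours(k,0,1)[0],key=cv2.contourArea)
print(cv2.minEnclosingCircle(np.array([onz(t,*q[0],.055)[:2] for q in b]).astype(np.float32)))
cv2.imwrite('pics/c10.png',np.hstack([cv2.resize(t['frame'][140:260,200:380],(540,360)),cv2.resize(c['frame'],(240,360))])[:,:,::-1])
```

```text
0.0915213330412173 [0.5960185  0.2376428  0.07510972] [-3.14149747e+00 -2.80434817e-03  1.69858637e+00] [0.25850309 0.6559699  1.33241021 0.00305574 1.15294312 0.12947327] [-0.37066633 -0.00649444 -0.47309441]
(np.float64(293.9437397153256), np.float64(487.8168090938839))
(np.float64(307.5306476711868), np.float64(388.91361104896066))
(np.float64(177.49450672540473), np.float64(476.0731239119315))
((0.5900717973709106, 0.09047414362430573), 0.0745893120765686)
```

View pics/c10.png

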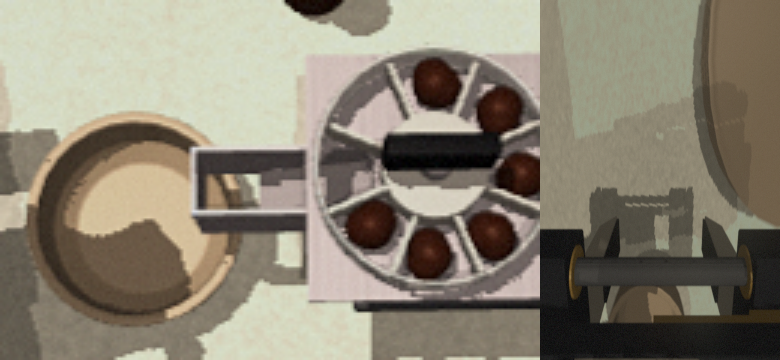

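Run:
```python
from h import *
c=cam('top')
for n,u,v,z in [('floorL-top',302.3,157.5,.175),('floorL-bot',302.3,240.3,.175),('ringtop',344,156,.211),('ringbot',344,236.7,.211),('ringL',304.5,197,.211),('spoutTL',264,189.3,.169),('spoutBL',264,211.5,.169),('knobTL',327.7,185,.262),('knobTR',367,184,.262),('knobBL',327.7,194,.262),('knobBR',367,193.5,.262)]:
    print(n,onz(c,u,v,z).round(4))
print(proj(c,(.597,-.105,.262)))
```

```text
floorL-top [ 0.6735 -0.0289  0.175 ]
floorL-bot [ 0.5219 -0.0311  0.175 ]
ringtop [ 0.667  -0.1022  0.211 ]
ringbot [ 0.5254 -0.1029  0.211 ]
ringL [ 0.5934 -0.0343  0.211 ]
spoutTL [0.6148 0.0399 0.169 ]
spoutBL [0.574 0.039 0.169]
knobTL [ 0.6036 -0.0721  0.262 ]
knobTR [ 0.6063 -0.1359  0.262 ]
knobBL [ 0.5888 -0.0723  0.262 ]
knobBR [ 0.5906 -0.1359  0.262 ]
(np.float64(347.9488979946264), np.float64(189.33297279190953))
```

The dispenser axis is at about (0.597, −0.105) and the spout mouth at about (0.5955, 0.019). The bowl is at (0.590, 0.090). I'll lower the open jaws as a cradle on the +y side and push the bowl 70 mm towards −y.

>>> servo_tool:
  series:
    - [0,0,0,-0.1]
    - [0,0,0,-0.128]
    - [0,0,-20,-0.128]
    - [0,0,-40,-0.128]
    - [0,0,-60,-0.128]
    - [0,0,-75,-0.128]
    - [0,0,-78,-0.128]
    - [0,0,-78,-0.128]

```text
time_s: 15.68
tool_pos: [0.5952, 0.2373, -0.004]
orientation: [-3.139, -0.002, 1.582]
ft_force: [-0.0, 0.3, 0.8]
opening: 0.0919
```

>>> servo_tool:
  series:
    - [0,-25,0,0]
    - [0,-50,0,0]
    - [0,-62,0,0]
    - [0,-70,0,0]
    - [0,-78,0,0]
    - [0,-86,0,0]
    - [0,-94,0,0]
    - [0,-102,0,0]
    - [0,-110,0,0]
    - [0,-118,0,0]
    - [0,-126,0,0]
    - [0,-130,0,0]

```text
time_s: 16.68
tool_pos: [0.5955, 0.1064, -0.0038]
orientation: [-3.14, -0.002, 1.582]
ft_force: [0.3, 4.3, 4.3]
opening: 0.0919
```

Run:
```python
from h import *
s=observe();print(s['opening'],s['tool_pos'],s['orientation'],s['ft_force'])
t=cam('top','t11')
w=cam('wrist','w11');print([np.round(proj(w,(.5955,y,.055))) for y in (.02,.095,.1)])
cv2.imwrite('pics/c11.png',np.hstack([cv2.resize(t['frame'][140:260,200:380],(400,267)),cv2.resize(w['frame'],(356,267))])[:,:,::-1])
```

```text
0.09187988280772905 [ 0.59550123  0.10635443 -0.00375518] [-3.13961277e+00 -2.13743344e-03  1.58159245e+00] [0.31164339 4.26460985 4.32870044]
[array([320., 524.]), array([322., 368.]), array([322., 356.])]
```

View pics/c11.png

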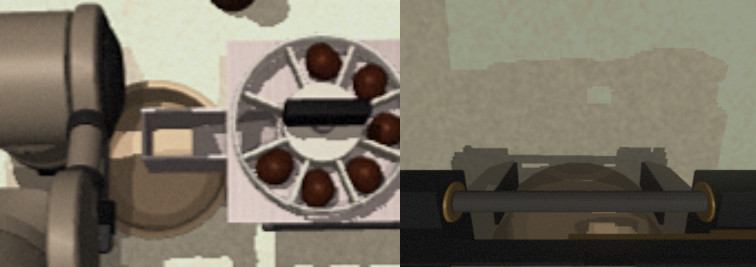

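>>> servo_tool:
  series:
    - [0,-5,0,0]
    - [0,-10,0,0]
    - [0,-15,0,0]
    - [0,-15,0,0]
    - [0,-15,0,0]

```text
time_s: 17.2
tool_pos: [0.5952, 0.0904, -0.0042]
orientation: [-3.139, -0.001, 1.581]
ft_force: [0.1, -0.1, -0.2]
opening: 0.0918
```

>>> servo_tool:
  series:
    - [0,20,0,0]
    - [0,50,0,0]
    - [0,85,20,0]
    - [0,110,60,0]
    - [0,110,100,0]
    - [0,110,140,0]
    - [0,110,180,0]
    - [0,110,220,0]
    - [0,110,255,0]
    - [0,110,270,0]
    - [0,110,270,0]

```text
time_s: 18.12
tool_pos: [0.5968, 0.2005, 0.2706]
orientation: [3.136, -0.002, 1.581]
ft_force: [0.8, -0.6, 0.5]
opening: 0.0918
```

Run:
```python
from h import *
s=observe();print(s['opening'],s['tool_pos'],s['orientation'],s['ft_force'])
t=cam('top');hsv=cv2.cvtColor(t['frame'][:,:,::-1].copy(),cv2.COLOR_BGR2HSV)
m=cv2.inRange(hsv,(8,70,60),(25,255,255));k=0*m;k[150:255,215:302]=m[150:255,215:302]
b=max(cv2.findContours(k,0,1)[0],key=cv2.contourArea);print(cv2.boundingRect(b))
p=np.array([onz(t,*q[0],.055)[:2] for q in b]);print(cv2.minEnclosingCircle(p.astype(np.float32)),p.min(0),p.max(0))
sd=cam('side')
cv2.imwrite('pics/c12.png',np.hstack([cv2.resize(t['frame'][140:260,200:380],(400,267)),cv2.resize(sd['frame'][170:350,200:440],(356,267))])[:,:,::-1])
```

```text
0.09176094936139192 [0.59683293 0.2004658  0.27063713] [ 3.13631596e+00 -1.80986299e-03  1.58066060e+00] [ 0.82074575 -0.61562752  0.45087867]
(242, 177, 60, 71)
((0.5930750370025635, 0.021873679012060165), 0.07455218583345413) [ 0.51948914 -0.02666252] [0.66569004 0.09558663]
```

View pics/c12.png

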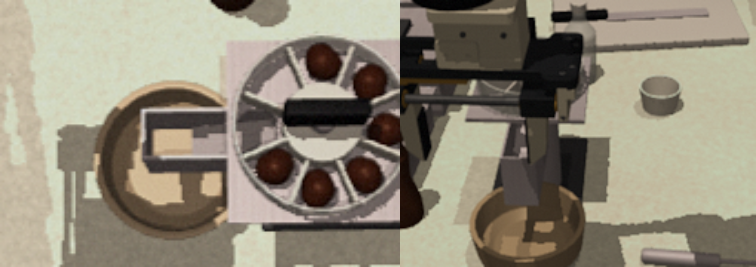

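The bowl is at (0.593, 0.022), under the mouth at (0.5955, 0.019), and standing free. Now the knob.

>>> servo_tool:
  series:
    - [0,-25,5,0.01]
    - [0,-55,5,0.02]
    - [0,-85,5,0.02]
    - [0,-115,5,0.02]
    - [0,-145,5,0.02]
    - [0,-175,5,0.02]
    - [0,-205,5,0.02]
    - [0,-235,5,0.02]
    - [0,-265,5,0.02]
    - [0,-290,5,0.02]
    - [0,-305,5,0.02]
    - [0,-305,5,0.02]

```text
time_s: 19.22
tool_pos: [0.5942, -0.1078, 0.268]
orientation: [-3.134, -0.001, 1.597]
ft_force: [1.0, 1.3, -0.2]
opening: 0.0916
```

Run:
```python
from h import *
s=observe();print(s['tool_pos'],s['orientation'],s['q'],s['ft_force'])
w=cam('wrist','w13')
for X in [(.597,-.105,.262),(.590,-.073,.262),(.604,-.073,.262)]: print(np.round(proj(w,X)))
```

```text
[ 0.5941625  -0.10777705  0.26797846] [-3.13440053e+00 -6.10874683e-04  1.59688362e+00] [-0.30526499  0.4569524   1.14079966 -0.00176246  1.55084026 -0.33131314] [ 1.01846284  1.26428125 -0.20034008]
[328. 272.]
[316. 210.]
[344. 211.]
```

View pics/w13.png

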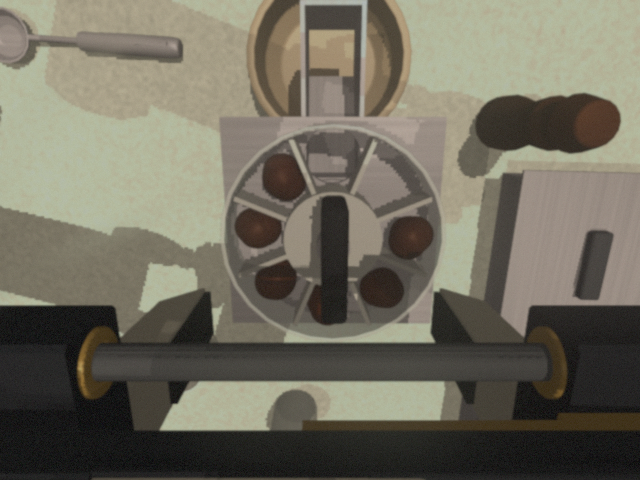

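The wrist view shows the bar centred at about (334,261), between the open jaws, so the tool should shift about +5 mm in both x and y.

>>> servo_tool:
  series:
    - [5,5,0,0.01]
    - [5,5,-20,0.01]
    - [5,5,-40,0.01]
    - [5,5,-60,0.01]
    - [5,5,-69,0.01]
    - [5,5,-69,0.01]
    - [5,5,-69,0.01]

```text
time_s: 19.85
tool_pos: [0.5997, -0.0996, 0.1995]
orientation: [-3.135, -0.002, 1.61]
ft_force: [0.7, -0.1, 0.6]
opening: 0.0915
```

>>> servo_tool:
  series:
    - [0,0,0,0]
    - [0,0,0,0]
    - [0,0,0,0]
    - [0,0,0,0]
    - [0,0,0,0]
    - [0,0,0,0]
    - [0,0,0,0]
    - [0,0,0,0]
    - [0,0,0,0]
    - [0,0,0,0]
    - [0,0,0,0]
    - [0,0,0,0]
  claw: -1

```text
time_s: 20.85
tool_pos: [0.5997, -0.0996, 0.1995]
orientation: [-3.135, -0.002, 1.61]
ft_force: [0.4, -0.3, 0.1]
opening: 0.0165
```

>>> servo_tool:
  series:
    - [0,0,0,0]
    - [0,0,0,0]
    - [0,0,0,0]
    - [0,0,0,0]

```text
time_s: 21.18
tool_pos: [0.5999, -0.0996, 0.1995]
orientation: [-3.135, -0.002, 1.61]
ft_force: [1.1, 0.4, -0.6]
opening: 0.0136
```

Gripped: the opening is 13.6 mm on the 14 mm bar. I'll turn clockwise one click at a time.

>>> servo_tool:
  series:
    - [0,-1,0,-0.07]
    - [0,-2,0,-0.15]
    - [0,-2,0,-0.23]
    - [0,-2,0,-0.31]
    - [0,-2,0,-0.39]
    - [0,-2,0,-0.47]
    - [0,-2,0,-0.55]
    - [0,-2,0,-0.63]
    - [0,-2,0,-0.71]
    - [0,-2,0,-0.785]
    - [0,-2,0,-0.785]
    - [0,-2,0,-0.785]

```text
time_s: 22.18
tool_pos: [0.6008, -0.1022, 0.1997]
orientation: [-3.138, -0.002, 0.825]
ft_force: [4.7, -1.3, -2.7]
opening: 0.0144
```

Run:
```python
from h import *
s=observe();print(s['tool_pos'],s['orientation'],s['q'],s['ft_force'],s['moment'],s['opening'])
t=cam('top');w=cam('wrist')
cv2.imwrite('pics/c14.png',np.hstack([cv2.resize(t['frame'][140:260,200:380],(400,267)),cv2.resize(w['frame'],(356,267))])[:,:,::-1])
```

```text
[ 0.60078982 -0.1021661   0.19971137] [-3.13765772e+00 -2.35790364e-03  8.25356624e-01] [-0.29637311  0.49593839  1.26093615  0.00389784  1.38724066  0.44834565] [ 4.6822466  -1.28623941 -2.66581224] [-0.60698113 -0.80586517  0.1641536 ] 0.014437112450853783
```

View pics/c14.png

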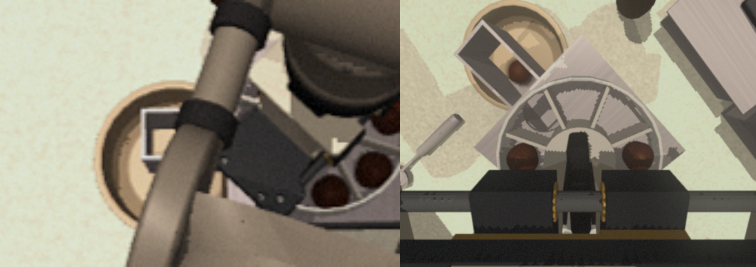

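The wrist view shows one chestnut through the spout, at (519,70). I'll continue with click 2, then click 3.

>>> servo_tool:
  series:
    - [-1,0,0,-0.07]
    - [-2,0,0,-0.15]
    - [-2,0,0,-0.23]
    - [-2,0,0,-0.31]
    - [-2,0,0,-0.39]
    - [-2,0,0,-0.47]
    - [-2,0,0,-0.55]
    - [-2,0,0,-0.63]
    - [-2,0,0,-0.71]
    - [-2,0,0,-0.785]
    - [-2,0,0,-0.785]
    - [-2,0,0,-0.785]

```text
time_s: 23.28
tool_pos: [0.6, -0.1032, 0.1998]
orientation: [-3.14, -0.005, 0.042]
ft_force: [7.2, -4.1, -1.6]
opening: 0.0153
```

>>> servo_tool:
  series:
    - [0,0,0,0]
    - [0,0,0,0]
    - [0,0,0,0]
    - [0,0,0,0]
    - [0,0,0,0]
    - [0,0,0,0]

```text
time_s: 23.78
tool_pos: [0.6001, -0.1033, 0.1998]
orientation: [-3.14, -0.005, 0.043]
ft_force: [3.7, -0.8, -1.5]
opening: 0.0151
```

>>> servo_tool:
  series:
    - [0,0,0,-0.07]
    - [0,0,0,-0.15]
    - [0,0,0,-0.23]
    - [0,0,0,-0.31]
    - [0,0,0,-0.39]
    - [0,0,0,-0.47]
    - [0,0,0,-0.55]
    - [0,0,0,-0.63]
    - [0,0,0,-0.71]
    - [0,0,0,-0.789]
    - [0,0,0,-0.789]
    - [0,0,0,-0.789]

```text
time_s: 24.78
tool_pos: [0.5999, -0.1029, 0.1997]
orientation: [-3.139, -0.004, -0.745]
ft_force: [1.7, 0.6, 0.6]
opening: 0.0137
```

>>> servo_tool:
  series:
    - [0,0,0,0]
    - [0,0,0,0]
    - [0,0,0,0]
    - [0,0,0,0]
    - [0,0,0,0]
    - [0,0,0,0]

```text
time_s: 25.28
tool_pos: [0.5999, -0.1028, 0.1997]
orientation: [-3.139, -0.004, -0.745]
ft_force: [1.7, 0.6, -0.5]
opening: 0.0137
```

Run:
```python
from h import *
s=observe();print(s['tool_pos'],s['orientation'],s['q'],s['ft_force'],s['moment'],s['opening'])
w=cam('wrist','w15')
```

```text
[ 0.59990064 -0.10281538  0.19974367] [-3.13941698 -0.00425581 -0.74486867] [-2.95659661e-01  4.89836273e-01  1.27096338e+00  1.13890889e-04
  1.37601461e+00  2.01997893e+00] [ 1.70860128  0.64839257 -0.49985964] [ 0.09101402 -0.07957823 -0.18949266] 0.013681544730069575
```

View pics/w15.png

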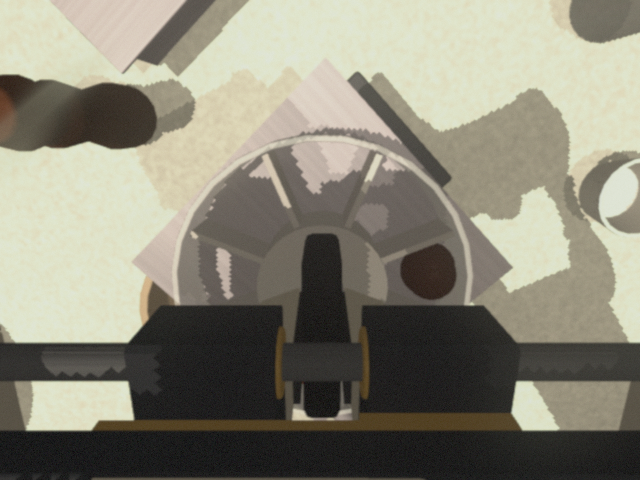

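The bar has turned 135° (yaw 1.61 to −0.745), with one chestnut in view in the drum. I'll release, lift and back off.

>>> servo_tool:
  series:
    - [0,0,0,0]
    - [0,0,0,0]
    - [0,0,0,0]
    - [0,0,0,0]
    - [0,0,0,0]
    - [0,0,0,0]
    - [0,0,0,0]
    - [0,0,0,0]
  claw: 1

```text
time_s: 26.0
tool_pos: [0.5999, -0.1028, 0.1997]
orientation: [-3.139, -0.004, -0.745]
ft_force: [0.1, -0.3, -0.1]
opening: 0.0626
```

>>> servo_tool:
  series:
    - [0,0,15,0]
    - [0,0,35,0]
    - [0,0,60,0]
    - [0,0,80,0]
    - [-30,20,85,0]
    - [-60,50,90,0]
    - [-90,80,90,0]
    - [-110,115,90,0]
    - [-120,150,90,0]
    - [-130,185,90,0]
    - [-140,220,90,0]
    - [-150,255,90,0]

```text
time_s: 27.0
tool_pos: [0.449, 0.1536, 0.2901]
orientation: [-3.139, -0.005, -0.745]
ft_force: [1.0, -0.5, -0.1]
opening: 0.0919
```

>>> servo_tool:
  series:
    - [-5,30,0,0]
    - [-10,65,0,0]
    - [-15,100,0,0]
    - [-20,135,0,0]
    - [-20,160,0,0]
    - [-20,160,0,0]

```text
time_s: 27.5
tool_pos: [0.428, 0.3177, 0.2897]
orientation: [-3.138, -0.003, -0.741]
ft_force: [-1.2, 0.3, -0.1]
opening: 0.0918
```

Run:
```python
from h import *
s=observe();print(s['time_s'],s['tool_pos'],s['ft_force'])
t=cam('top');d=cam('side')
for n,q,z in[('mill base',(303,137),0.01)]: pass
cv2.imwrite('pics/c16.png',np.hstack([cv2.resize(t['frame'][80:320,200:500],(450,360)),cv2.resize(d['frame'][170:350,200:375],(350,360))])[:,:,::-1])
```

```text
27.5 [0.42803401 0.3176811  0.28971047] [-1.17370063  0.29698735 -0.1285632 ]
```

View pics/c16.png

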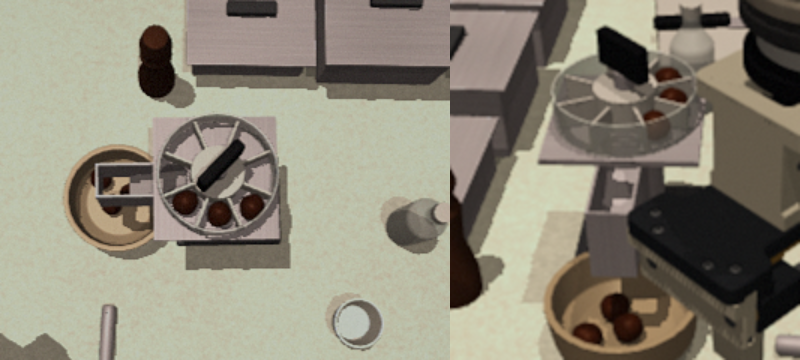

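The bowl holds three chestnuts, near (587,333), (615,305) and (627,325) in the side half. Three are still in the drum. The bar is at 45°, 135° clockwise from its start, and the bystanders haven't moved, so I'm handing in.

```bash
python3 -c "
from station import *
print(job_done())"
```

```text
the job is handed in; nothing more can be done
None
```

The job is handed in. The beige bowl stands released under the spout with three chestnuts in it, and the knob was turned three clicks clockwise. I carried the bowl by its wall to just short of the spout, set it down, and pushed it the last 70 mm with the open jaws.

**Last checks, all from the final pictures:**
- **Chestnuts:** three are in the bowl and three are still in the drum.
- **Knob:** after release the bar rests 135° clockwise from its start.
- **Bowl:** measured before the knob was turned, it was at about (0.593, 0.022), within about 4 mm of the spout mouth. It looks unmoved in the last picture.
- **Bystanders:** by eye, the mill, sauce bottle and ramekin are where they were. I did not measure them again.
- **Limits:** the clock read 27.5 s at the last check, against 72 s. The largest wrist force I read was about 11 N. The arm was clear of everything.

**What disagreed:** the real fingertips are about 33 mm above the reported TCP. Because of this, two early grips closed in the air just above the rim. A test push in that state also passed over the bowl without moving it. I confirmed the offset in the wrist picture, and again when the reported height reached −6 mm without touching the table. I corrected for it in every later move.

I viewed 16 pictures, against a budget of 10, or one or two more if needed. Most of the extra ones went on finding that height error and on checking the push and the clicks.

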